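Bolt the hatch of the laser housing

TASK

The hatch on top of the laser housing is shut but not bolted: bolt it. Press the spring-loaded catch bar down with one fingertip and hold it down while the other fingertip pushes the bolt by its upright tab until it is fully home in its keeper; only then let the catch bar spring back up, and move clear. Press and push only: never force the bolt against its catch, do not lift the hatch, and leave the parts lying and standing around where they are.

Things in the scene. Friction and masses are not known exactly. Their poses are not given: they have to be found in the camera images.
- housing: Black laser housing fixed on the breadboard: a box 220 mm (its x) by 300 mm (its y), its top 110 mm above the origin, which is the centre of its underside; z up. The hatch is the -y two thirds of the top. On it lie, both along the housing's y, the catch bar and, 58 mm to +x of it (centre lines), the bolt. The bolt's guide straps rise 21 mm, the bar's trough 19 mm above the hatch.
- catch_top (a point): Middle of the top of the catch bar: an aluminium bar 110 mm long (along the housing's y), 18 mm wide, its flat top 33 mm above the hatch when up. The point goes down with the bar; axes parallel to the housing's. It may be pressed anywhere along its length, stays level, and a fingertip may slide along it.
- catch (a joint): How far the catch bar is pressed, m: 0 up (catching), 0.010 right down. A spring pushes it up, about 3.5 N at first and 9 N right down. Pressed 0.005 or more it frees the bolt. Let up, its pawl drops between teeth on the bolt's side and blocks the bolt, also part-way along its travel.
- bolt_tab (a point): Middle of the top edge of the bolt's upright finger tab: a steel plate 32 mm wide (housing x), 9 mm thick (y), from 23 to 51 mm above the hatch, so 18 mm higher than the raised catch bar. The point moves with the bolt; axes as the housing's. Drawn, it lies 22 mm to -y of the catch bar's middle; home, 22 mm to +y. Push its -y face; behind it is open space down to the straps.
- bolt (a joint): Travel of the bolt, m: 0 fully drawn, 0.044 fully home in the keeper, growing towards the housing's +y. It starts drawn, between 0 and 0.008. Sliding takes about 2 N when the catch is held down; it stays where it is left. With the catch up again at the home end it has up to 2.5 mm of play.
- keeper (a point): Mouth of the bolt's keeper, level with the middle of the bolt bar, 13 mm above the fixed part of the top (which is level with the hatch). The keeper is a steel bridge 40 mm wide and 32 mm long, 30 mm high, with a black switch box of that height beyond it.
- hatch (a joint): Opening angle of the hatch, rad: 0 shut. Hinged along the rear (+x) edge of the housing, held shut by its weight alone (0.9 kg).
- hatch_knob (a point): Top of a small turned knob on the hatch, 22 mm across and 22 mm high, -y of the bolt. Only for opening the hatch; not needed.
- hex_driver: Loose hex driver, 150 mm long, 19 mm thick, lying on the hatch behind the bolt (on its +x side). Leave alone.
- lens_tube: Loose black lens tube, 33 mm across, 36 mm high, standing on the fixed part of the housing's top behind the keeper. Leave alone.
- spare_mount: Loose mirror mount, 42 mm high, standing on the breadboard in front (-x) of the housing. Leave alone.
- fork_clamp: Loose steel fork clamp, 80 x 34 x 10 mm, lying on the breadboard in front of the housing. Leave alone.
- screw_tray: Loose two-part tray of screws, 75 x 110 x 22 mm, on the breadboard behind the housing. Leave alone.
- mirror_post: Mirror mount on a post, fixed, 147 mm high, beside the housing's +y end. Origin at its foot.
- lens_post: Lens on a post, fixed, 144 mm high, beside the housing's -y end. Origin at its foot.

How it is judged:
By the outcome, as a careful person would: the job done as asked, in the order asked, and still so for the second after the job is handed in, with the robot touching nothing.
It also fails if it takes over 35 s, if anything falls off the work surface, if the arm or the gripper's body presses on something with over 40 N, if the wrist force passes 120 N, or if a joint passes its speed limit or range.

ROBOT

A 6-joint arm with a two-finger parallel gripper is mounted at the origin on the work surface. World frame = base frame: x ahead of the robot, y to its left, z up, the work surface at z = 0. Lengths are in m, angles in rad, forces in N, time in s.
With the tool pointing down it reaches from about 0.35 to 0.975 m from the base axis. Payload 4.9 kg.
Tool frame: the origin (TCP) lies midway between the tips of the shut fingers; the grasp point (between the pads) lies 19 mm behind it; z points along the fingers, y is the line along which they close (so a half turn about z gives the same grasp; the last joint's range is limited). The gripper opens to 85 mm and grips with 20 to 120 N. Pads are 22 mm wide; open, the fingers measure 114 mm over their backs; the gripper's body (76 mm by 85 mm) begins 54 mm behind the grasp point. The pads swing forward as they close: fully open they stand 13 mm farther back than shut.
Start: joints at [-1.297, 0.053, 1.613, -0, 1.476, -0.119], TCP at [0.239, -0.577, 0.231] pointing down, gripper open.
Joint ranges: [-3.01, 3.01], [-1.01, 2.22], [0.06, 2.58], [-1.02, 4.17], [0.09, 2.62], [-3.14, 3.14]. Speed limits (rad/s): [2.57, 2.57, 3.14, 3.14, 3.14, 3.14].

INTERFACE

Orientations are given as a unit quaternion [w, x, y, z].
In Python, from plant import * gives the robot as it stands.
- The arm moves only by the tool jog_arm, never from a script. Its argument "targets" is a list of rows, each a list of 3 entries, a list of its own where there are three numbers: the shift along the tool's x, y, z in units of 25 mm (1.0 is 25 mm), then the turn, a rotation vector about the tool's x, y, z in units of 8 degrees (1.0 is 8 degrees), then the opening in per cent of the stroke, from 0 (shut) to 100 (fully open). A call has 1 to 8 rows; each row is the pose to reach, as a shift and turn from the pose commanded when the call began, along the tool's axes at that moment; what a row does not reach only later rows make up. A row lasts 1/8 s, in which the tool goes at most 62.5 mm and 10.7 degrees, less where a joint would pass 70% of its speed; a pose out of reach is approached as far as the arm can. A call with a gripper value outside its range is refused whole. The fingers move at their own pace and stop on an object; the grip force is fixed at half the most. Time passes only in rows, so rows that repeat a pose let the fingers close. It gives the time, the measured TCP pose, the force, the opening and the grip force at its end, in the units of the state.
- state(): the state, without advancing time (a new reading comes with each control period).
- grab_frame(name): name is "side" or "top" or "wrist"; returns (picture, depth): 400x640x3 uint8, red, green, blue; 400x640 float32, m along the optical axis (not along the pixel's ray), 0 where there is no reading.
- camera_params(name): a dict with "fovy" (degrees; the focal length in pixels is half the picture's height over the tangent of half this angle, whatever the lens; pixels are square), "cx", "cy" (the principal point, pixels), "rvec" (rotation vector, rad) and "tvec" (3), from world to camera coordinates, as OpenCV has them; the wrist camera has in their place "hand_eye" (4x4, takes a point from camera to tool coordinates, whose origin is the TCP and whose axes are the flange's). Camera axes: x right, y down, z forward; pixel columns grow to the right and rows downward; lengths in m; the calibration is good to about 2 mm. A picture is of the moment at which its call begins: read the wrist's pose just before it. camera_params takes no time and is no camera call.
- job_done(): hands the job in; it is judged then, once.
The state is a dict: "time": time; "joint_pos": joint angles; "joint_vel": joint speeds; "joint_efforts": joint torques, N m; "tool_pos": TCP position; "tool_rot": TCP orientation; "contact_force": force on the tool from outside, world axes, zero at the start; "ft_torque": the same for the moment, N m; "gripper_width": opening from 0.0 (shut) to 1.0 (fully open); "grasp_force": force on a finger pad.
Only numpy, scipy, OpenCV 4.12 (cv2) and the standard library are available. Lean on these libraries where they do the work, as an engineer would, in place of code of your own. Each camera call takes 0.05 s, during which the arm holds its last target. There are 200 camera calls.

## Working session

There is one attempt and no reset: what is moved stays moved. The work goes in short steps, Python scripts to look and compute and a tool call to move; the robot and the scene stay as the last step left them, time stands still between calls to the robot, and variables do not carry over. Pictures are saved under pics/ and viewed, at most 10 in all, crops included, and the job is handed in when it is done.

Besides the shell and the picture viewer there is one more tool, called as name(argument=value, ...) on one line, values as JSON. jog_arm: Moves the arm, as the interface text tells. Its arguments: {"type":"object","properties":{"targets":{"type":"array"}},"required":["targets"]}

```bash
mkdir -p pics; ls; python3 - <<'E'
from plant import *
import cv2,numpy as np
s=state();print(s)
for n in("top","side"):
    im,d=grab_frame(n);cv2.imwrite(f"pics/{n}0.png",im[:,:,::-1]);np.savez(f"{n}0.npz",im=im,d=d)
    print(n,camera_params(n))
print(camera_params("wrist"))
E
```

```text
pics
{'time': 0.0, 'joint_pos': array([-1.29701353e+00,  5.33736777e-02,  1.61428683e+00,  3.77682479e-06,
        1.47599523e+00, -1.19017177e-01]), 'joint_vel': array([-0.00046774,  0.00130029, -0.00237537,  0.00094009, -0.0013492 ,
       -0.00055453]), 'joint_efforts': array([-2.49384408e-03, -3.93686485e+01, -3.70178998e+01, -2.30088754e-04,
        7.09865824e-03,  1.56256554e-07]), 'tool_pos': array([ 0.23905839, -0.57680427,  0.23005687]), 'tool_rot': array([-1.02859737e-03,  9.80774951e-01,  1.95139517e-01, -7.78696217e-05]), 'contact_force': array([-0.08399272, -0.33754546,  0.43861742]), 'ft_torque': array([-0.04231312,  0.04913356, -0.01242011]), 'grasp_force': 0.0, 'gripper_width': 0.9980732558684315}
top {'fovy': 49.57753966224226, 'cx': 313.2348469890085, 'cy': 202.44877772921973, 'rvec': array([ 2.21325174, -1.99719965,  0.19848593]), 'tvec': array([-0.01246523,  0.63170165,  0.90588467])}
side {'fovy': 51.14379403139407, 'cx': 313.0105676543508, 'cy': 198.831422251659, 'rvec': array([ 0.8394497 , -2.46037282,  1.15892224]), 'tvec': array([0.49785504, 0.31798046, 0.68472739])}
{'fovy': 63.09519655034759, 'cx': 314.835633242222, 'cy': 201.93877930898924, 'hand_eye': array([[ 3.15973412e-05, -9.47908699e-01, -3.18542144e-01,
         8.14045620e-02],
       [ 9.99999968e-01, -4.97773299e-05,  2.47319565e-04,
        -4.29457094e-04],
       [-2.50292544e-04, -3.18542141e-01,  9.47908667e-01,
        -1.42675151e-01],
       [ 0.00000000e+00,  0.00000000e+00,  0.00000000e+00,
         1.00000000e+00]])}
```

View pics/top0.png

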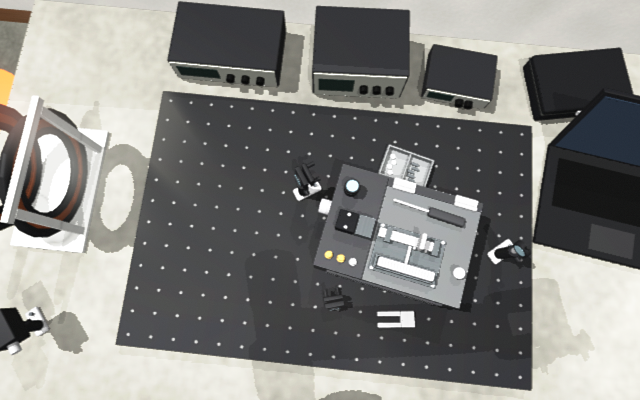

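View pics/side0.png

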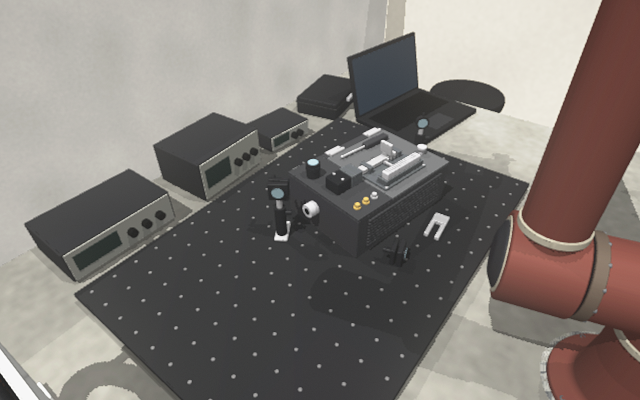

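The top view shows the housing around (400,235). Its keeper end is on the left, the catch bar is at about (408,270) and the bolt with its tab at about (420,243). Next I'll measure with rays and depth.

```bash
cat > h.py <<'E'
import numpy as np,cv2
from scipy.spatial.transform import Rotation as R
from plant import *
def K(p): 
    f=200/np.tan(np.radians(p["fovy"])/2);return f,p["cx"],p["cy"]
def c2w(n,s=None):
    p=camera_params(n);T=np.eye(4)
    if n=="wrist":
        w,x,y,z=s["tool_rot"];T[:3,:3]=R.from_quat([x,y,z,w]).as_matrix();T[:3,3]=s["tool_pos"];return T@p["hand_eye"]
    T[:3,:3]=R.from_rotvec(p["rvec"]).as_matrix();T[:3,3]=p["tvec"];return np.linalg.inv(T)
def cloud(n,d,s=None):
    f,cx,cy=K(camera_params(n));v,u=np.mgrid[:400,:640];T=c2w(n,s)
    return np.stack([(u-cx)/f*d,(v-cy)/f*d,d],-1)@T[:3,:3].T+T[:3,3]
def ray(n,u,v,z,s=None):
    f,cx,cy=K(camera_params(n));T=c2w(n,s);r=T[:3,:3]@[(u-cx)/f,(v-cy)/f,1];return T[:3,3]+r*(z-T[2,3])/r[2]
E
python3 - <<'E'
from h import *
a=np.load("top0.npz");P=cloud("top",a["d"])
for n,u,v in[("board",250,250),("hatch",455,240),("hatch2",390,222),("bar",408,270),("fix",330,245),("knob",459,272),("tab",425,241)]:print(n,P[v,u].round(4))
z=P[...,2]
m=((abs(z-.11-np.median(z[235:245,450:456])+.11)<.006)).astype(np.uint8);m[:, :300]=0;m[:,500:]=0;m[:150]=0;m[320:]=0
pts=P[m>0][:,:2].astype(np.float32);print(len(pts),cv2.minAreaRect(pts))
c=a["im"][140:320,300:500,::-1];cv2.imwrite("pics/c0.png",cv2.resize(c,None,fx=3.2,fy=3.2,interpolation=cv2.INTER_CUBIC))
E
```

```text
board [0.5122 0.1844 0.0318]
hatch [ 0.5659 -0.2422  0.1425]
hatch2 [ 0.5893 -0.1095  0.1416]
bar [ 0.494  -0.1444  0.1769]
fix [0.5301 0.0076 0.1424]
knob [ 0.5011 -0.2453  0.1648]
tab [ 0.5506 -0.1701  0.1927]
12077 ((0.5762708187103271, -0.09154300391674042), (0.3768995404243469, 0.22206465899944305), 79.20024871826172)
```

View pics/c0.png

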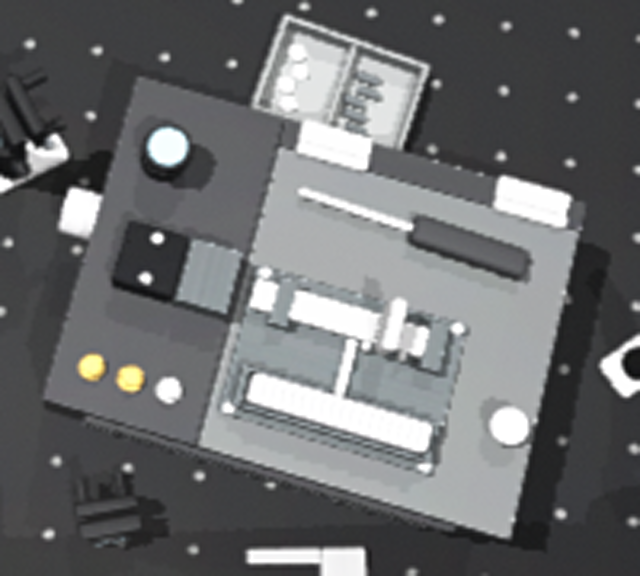

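```bash
cat >> h.py <<'E'
def fit(P,zh):
    z=P[...,2]-zh; out={}
    # bar: largest blob with z 29..37 mm above hatch ; tab: 46..55
    for n,lo,hi in(("bar",.028,.038),("tab",.045,.056)):
        m=((z>lo)&(z<hi)&(abs(P[...,0]-.53)<.09)&(abs(P[...,1]+.15)<.11)).astype(np.uint8)
        k,l,st,_=cv2.connectedComponentsWithStats(m)
        i=1+np.argmax(st[1:,4]);q=P[l==i];r=cv2.minAreaRect((q[:,:2]*1000).astype(np.float32))
        out[n]=(r,len(q),np.median(q[:,2]));print(n,r,len(q),np.median(q[:,2]).round(4),q.mean(0).round(4))
    return out
E
python3 - <<'E'
from h import *
a=np.load("top0.npz");P=cloud("top",a["d"]);fit(P,.142)
s=state();w,x,y,z=s["tool_rot"];print(R.from_quat([x,y,z,w]).as_matrix().round(3))
E
```

```text
bar ((496.6200866699219, -141.43063354492188), (110.3030014038086, 18.3222713470459), 79.27359008789062) 543 0.1751 [ 0.4964 -0.1408  0.1751]
tab ((550.6328735351562, -167.00196838378906), (8.974447250366211, 31.377233505249023), 78.0591812133789) 82 0.1924 [ 0.5502 -0.1665  0.1923]
[[ 0.924  0.383 -0.   ]
 [ 0.383 -0.924  0.002]
 [ 0.    -0.002 -1.   ]]
```

jog_arm(targets=[[[16.35,-10.28,0],[0,0,-7.1],51],[[16.35,-10.28,0],[0,0,-7.1],51],[[16.35,-10.28,0],[0,0,-7.1],51],[[16.35,-10.28,0],[0,0,-7.1],51],[[16.35,-10.28,0],[0,0,-7.1],51],[[16.35,-10.28,0],[0,0,-7.1],51],[[16.35,-10.28,0],[0,0,-7.1],51],[[16.35,-10.28,0],[0,0,-7.1],51]])

```text
time: 1.1
tool_pos: [0.5193, -0.1811, 0.2309]
tool_rot: [-0.0, 0.769, 0.639, -0.0]
contact_force: [-0.6, -0.8, 0.5]
gripper_width: 0.508
grasp_force: 0.0
```

jog_arm(targets=[[[0,0,0],[0,0,0],51],[[0,0,0],[0,0,0],51]])

```text
time: 1.35
tool_pos: [0.5181, -0.1836, 0.2308]
tool_rot: [-0.0, 0.77, 0.638, -0.0]
contact_force: [0.6, 0.2, -0.1]
gripper_width: 0.508
grasp_force: 0.0
```

```bash
python3 - <<'E'
from h import *
s=state();im,d=grab_frame("wrist");cv2.imwrite("pics/w1.png",im[:,:,::-1])
P=cloud("wrist",d,s);fit(P,.142)
w,x,y,z=s["tool_rot"];M=R.from_quat([x,y,z,w]).as_matrix();print(M.round(4),s["tool_pos"],s["contact_force"])
print("hatch z",np.median(P[...,2][(P[...,2]>.13)&(P[...,2]<.15)]))
# fingers in wrist view: near points
Q=(P-s["tool_pos"])@M
m=(d>0)&(Q[...,2]>-.06)&(Q[...,2]<.012)&(abs(Q[...,1])<.06)&(abs(Q[...,0])<.03)
for sg in(1,-1):
    q=Q[m&(Q[...,1]*sg>0)]
    if len(q):print(sg,len(q),q.min(0).round(4),q.max(0).round(4))
E
```

```text
bar ((497.59521484375, -140.276123046875), (108.67496490478516, 18.323837280273438), 79.36541748046875) 5062 0.1758 [ 0.499  -0.1357  0.1757]
tab ((551.66357421875, -166.96044921875), (9.826358795166016, 31.852638244628906), 79.33320617675781) 881 0.1933 [ 0.5514 -0.1658  0.1928]
[[ 1.853e-01  9.827e-01 -1.000e-03]
 [ 9.827e-01 -1.853e-01 -0.000e+00]
 [-2.000e-04 -1.000e-03 -1.000e+00]] [ 0.51809198 -0.18360727  0.23083028] [ 0.62050667  0.24000721 -0.09158308]
hatch z 0.1432700641371377
1 6922 [-0.0125  0.0191 -0.06  ] [ 0.0147  0.0555 -0.0005]
-1 6945 [-0.0124 -0.057  -0.06  ] [ 0.0147 -0.0206 -0.0018]
```

View pics/w1.png

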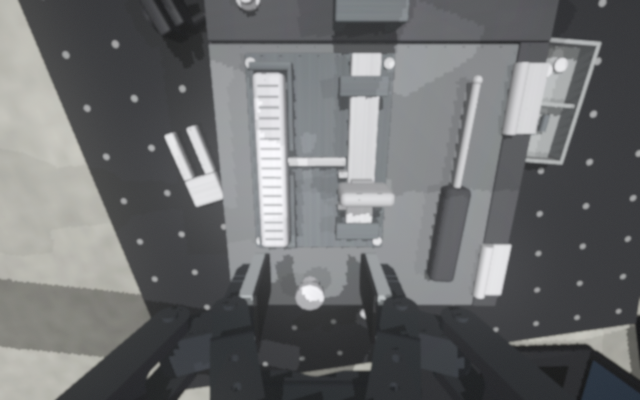

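The wrist view shows the bar at (270,160) with the left fingertip lined up on it, and the tab at (367,193) ahead of the right fingertip. Both are within a millimetre or two of the plan, so I'll descend.

jog_arm(targets=[[[-0.08,0,0.7],[0,0,0],51],[[-0.08,0,1.3],[0,0,0],51],[[-0.08,0,1.7],[0,0,0],51],[[-0.08,0,1.88],[0,0,0],51],[[-0.08,0,1.88],[0,0,0],51],[[-0.08,0,1.88],[0,0,0],51]])

```text
time: 2.15
tool_pos: [0.5185, -0.1856, 0.185]
tool_rot: [0.001, 0.77, 0.638, 0.0]
contact_force: [1.3, 0.0, -0.1]
gripper_width: 0.51
grasp_force: 0.0
```

```bash
python3 - <<'E'
from h import *
s=state();im,d=grab_frame("wrist");print(s["tool_pos"],s["contact_force"])
P=cloud("wrist",d,s);w,x,y,z=s["tool_rot"];M=R.from_quat([x,y,z,w]).as_matrix();Q=(P-s["tool_pos"])@M
cv2.imwrite("pics/w2.png",im[:,:,::-1])
m=(d>0)&(d<.15)&(Q[...,2]>-.02)&(Q[...,2]<.004)&(abs(Q[...,1])<.06)&(Q[...,0]<.018)
for sg in(1,-1):
    q=Q[m&(Q[...,1]*sg>0)];print(sg,len(q),np.percentile(q,[1,50,99],axis=0).round(4).tolist() if len(q) else 0)
E
```

```text
[ 0.51847682 -0.18559644  0.18495031] [ 1.28540708  0.02470166 -0.11676917]
1 480 [[-0.009, 0.0208, -0.0199], [0.0077, 0.0243, -0.0153], [0.0117, 0.0344, -0.0087]]
-1 474 [[-0.0093, -0.036, -0.0199], [0.0076, -0.026, -0.0153], [0.0118, -0.0225, -0.0087]]
```

View pics/w2.png

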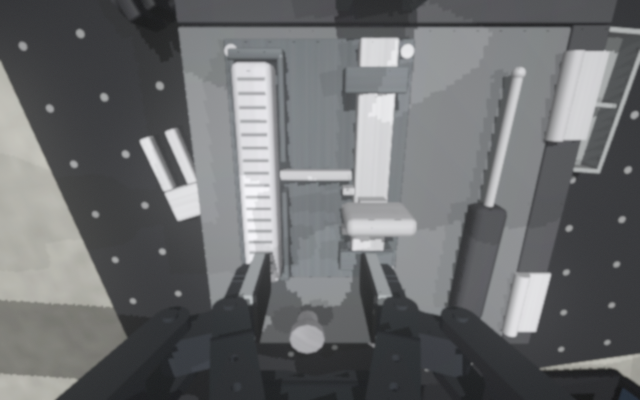

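The left fingertip, around (258,270), is over the bar. The right fingertip, around (375,270), is behind the tab with about 8 mm of clearance. I'll descend until it touches.

jog_arm(targets=[[[0,0,0.2],[0,0,0],51],[[0,0,0.4],[0,0,0],51],[[0,0,0.4],[0,0,0],51],[[0,0,0.4],[0,0,0],51]])

```text
time: 2.7
tool_pos: [0.518, -0.1854, 0.1742]
tool_rot: [-0.0, 0.77, 0.638, -0.0]
contact_force: [0.2, 0.5, 0.3]
gripper_width: 0.512
grasp_force: 0.0
```

jog_arm(targets=[[[0,0,0.08],[0,0,0],51],[[0,0,0.08],[0,0,0],51],[[0,0,0.08],[0,0,0],51]])

```text
time: 3.08
tool_pos: [0.5182, -0.1855, 0.1727]
tool_rot: [0.0, 0.77, 0.638, 0.0]
contact_force: [-0.9, -0.0, 3.4]
gripper_width: 0.513
grasp_force: 1.6
```

jog_arm(targets=[[[0,0,0.08],[0,0,0],51],[[0,0,0.08],[0,0,0],51],[[0,0,0.08],[0,0,0],51]])

```text
time: 3.45
tool_pos: [0.5182, -0.1855, 0.1705]
tool_rot: [0.0, 0.77, 0.638, 0.0]
contact_force: [-1.5, 1.7, 4.1]
gripper_width: 0.514
grasp_force: 2.1
```

jog_arm(targets=[[[0,0,0.08],[0,0,0],51],[[0,0,0.08],[0,0,0],51],[[0,0,0.08],[0,0,0],51]])

```text
time: 3.82
tool_pos: [0.5182, -0.1855, 0.1685]
tool_rot: [0.0, 0.77, 0.638, 0.0]
contact_force: [-1.7, 0.8, 5.3]
gripper_width: 0.506
grasp_force: 2.7
```

jog_arm(targets=[[[0,0,0.08],[0,0,0],51],[[0,0,0.14],[0,0,0],51],[[0,0,0.14],[0,0,0],51],[[0,0,0.14],[0,0,0],51]])

```text
time: 4.32
tool_pos: [0.5182, -0.1855, 0.1654]
tool_rot: [0.0, 0.77, 0.638, 0.0]
contact_force: [-1.4, 1.6, 6.9]
gripper_width: 0.507
grasp_force: 3.5
```

```bash
python3 - <<'E'
from h import *
F=[]
for i in range(4):
    s=state();im,d=grab_frame("wrist");F.append(s["contact_force"])
print(s["tool_pos"],np.mean(F,0),s["ft_torque"])
P=cloud("wrist",d,s);fit(P,.142 if 0 else .137);print()
fit(P,.142)
E
```

```text
[ 0.5182443  -0.1855458   0.16546705] [-2.10155878  1.14607483  7.12404261] [ 0.26780215  0.53726531 -0.01061666]
bar ((497.8116149902344, -140.59646606445312), (108.8696060180664, 18.055809020996094), 79.26244354248047) 8175 0.1675 [ 0.5005 -0.1289  0.1675]
tab ((551.2949829101562, -163.38084411621094), (31.47875213623047, 8.984682083129883), 3.4791319370269775) 1080 0.1891 [ 0.5505 -0.1628  0.1885]

bar ((551.4323120117188, -163.03773498535156), (5.843884468078613, 31.396778106689453), 88.37767028808594) 618 0.1752 [ 0.5508 -0.1626  0.1752]
tab ((551.4781494140625, -166.4068145751953), (9.56141471862793, 31.631847381591797), 78.93354797363281) 1979 0.1933 [ 0.5513 -0.1654  0.1926]
```

jog_arm(targets=[[[0.15,0,0],[0,0,0],51],[[0.3,0,0],[0,0,0],51],[[0.45,0,0],[0,0,0],51],[[0.6,0,0],[0,0,0],51],[[0.6,0,0],[0,0,0],51]])

```text
time: 5.15
tool_pos: [0.5217, -0.1728, 0.1662]
tool_rot: [0.003, 0.77, 0.638, -0.001]
contact_force: [-1.3, -4.6, 7.3]
gripper_width: 0.513
grasp_force: 3.9
```

jog_arm(targets=[[[0.15,0,0],[0,0,0],51],[[0.3,0,0],[0,0,0],51],[[0.45,0,0],[0,0,0],51],[[0.6,0,0],[0,0,0],51],[[0.7,0,0],[0,0,0],51],[[0.7,0,0],[0,0,0],51]])

```text
time: 5.9
tool_pos: [0.5249, -0.1558, 0.1662]
tool_rot: [0.003, 0.77, 0.638, -0.001]
contact_force: [-1.4, -5.0, 6.7]
gripper_width: 0.508
grasp_force: 3.9
```

```bash
python3 - <<'E'
from h import *
s=state();im,d=grab_frame("wrist");print(s["tool_pos"],s["contact_force"])
P=cloud("wrist",d,s);fit(P,.142);fit(P,.135)
cv2.imwrite("pics/w3.png",im[:,:,::-1])
E
```

```text
[ 0.52487334 -0.15580768  0.16622134] [-1.43703158 -4.95313529  6.6902249 ]
bar ((571.9141235351562, -60.578338623046875), (23.98517417907715, 40.332122802734375), 79.27299499511719) 7501 0.173 [ 0.5716 -0.0604  0.173 ]
tab ((556.5809326171875, -152.43643188476562), (31.05470085144043, 32.04517364501953), 7.9340128898620605) 2425 0.1933 [ 0.5544 -0.1463  0.1927]
bar ((497.4274597167969, -140.45162963867188), (109.39263916015625, 18.747549057006836), 79.27499389648438) 5692 0.1679 [ 0.5024 -0.1229  0.1678]
tab ((555.584228515625, -141.6130828857422), (5.739709377288818, 31.592742919921875), 87.3056640625) 908 0.1858 [ 0.5552 -0.1412  0.1857]
```

View pics/w3.png

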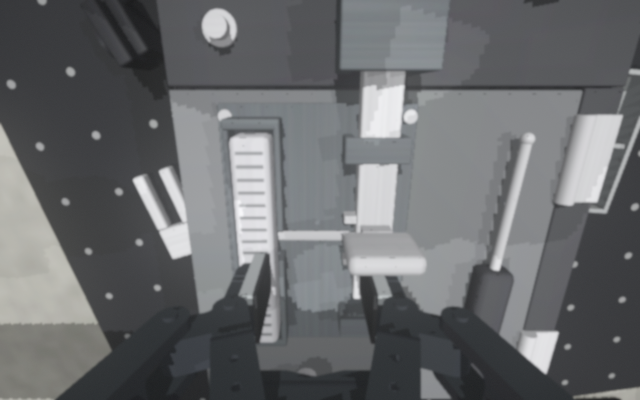

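The wrist view shows the tab at (383,250) being pushed and the bar held down. The bolt is sliding at about 5 N, with roughly 17 mm left to travel.

jog_arm(targets=[[[0.15,0,0],[0,0,0],51],[[0.3,0,0],[0,0,0],51],[[0.45,0,0],[0,0,0],51],[[0.56,0,0],[0,0,0],51],[[0.56,0,0],[0,0,0],51]])

```text
time: 6.58
tool_pos: [0.5275, -0.142, 0.1662]
tool_rot: [0.003, 0.77, 0.638, -0.001]
contact_force: [-1.0, -4.9, 6.2]
gripper_width: 0.506
grasp_force: 3.9
```

jog_arm(targets=[[[0.08,0,0],[0,0,0],51],[[0.08,0,0],[0,0,0],51]])

```text
time: 6.82
tool_pos: [0.5278, -0.1403, 0.1662]
tool_rot: [0.003, 0.77, 0.638, -0.001]
contact_force: [-1.6, -6.8, 6.8]
gripper_width: 0.511
grasp_force: 5.0
```

jog_arm(targets=[[[0.08,0,0],[0,0,0],51],[[0.08,0,0],[0,0,0],51]])

```text
time: 7.08
tool_pos: [0.5278, -0.1402, 0.1663]
tool_rot: [0.004, 0.77, 0.638, -0.003]
contact_force: [-3.6, -12.5, 6.0]
gripper_width: 0.513
grasp_force: 7.7
```

```bash
python3 - <<'E'
from h import *
s=state();im,d=grab_frame("top");P=cloud("top",d);print(s["contact_force"])
a=np.load("top0.npz")
z=P[...,2]
m=(z>.187)&(z<.198)&(abs(P[...,0]-.555)<.03)&(abs(P[...,1]+.13)<.06);q=P[m];print(len(q),q.mean(0) if len(q) else 0)
im2,d2=grab_frame("wrist");P2=cloud("wrist",d2,s);fit(P2,.142);fit(P2,.135)
cv2.imwrite("pics/w4.png",im2[:,:,::-1])
E
```

```text
[ -3.59404811 -12.50833132   6.01695391]
0 0
bar ((573.1319580078125, -54.43195343017578), (36.47871398925781, 40.437259674072266), 79.36005401611328) 9335 0.173 [ 0.5731 -0.0557  0.173 ]
tab ((559.5418090820312, -136.8916015625), (31.19169044494629, 31.98000144958496), 8.107831954956055) 2457 0.1933 [ 0.5573 -0.1308  0.1927]
bar ((497.2403259277344, -142.40975952148438), (113.73261260986328, 18.486730575561523), 79.40621185302734) 4759 0.168 [ 0.5026 -0.1247  0.1678]
tab ((558.5972900390625, -126.21302032470703), (5.981576919555664, 31.677776336669922), 87.57018280029297) 943 0.186 [ 0.5583 -0.1258  0.1858]
```

View pics/w4.png

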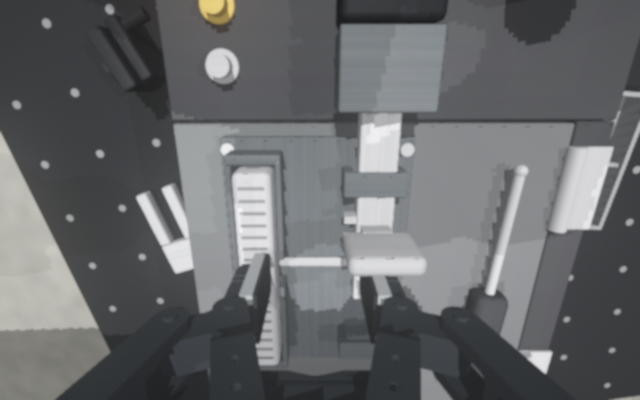

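The tab, now at (383,258), has reached a firm stop. I'll check its +y edge against the expected home position before letting go.

```bash
python3 - <<'E'
from h import *
yh=np.array([np.cos(np.radians(79.3)),np.sin(np.radians(79.3))]);xh=np.array([yh[1],-yh[0]])
def edge(P,c):
    X=(P[...,:2]-c)@xh;Y=(P[...,:2]-c)@yh;z=P[...,2]
    m=(abs(X-.058)<.013)&(z>.190)&(z<.197)&(abs(Y)<.045)
    print(m.sum(),np.percentile(Y[m],[0,2,50,98,100]).round(4)) if m.any() else print("none")
c=np.array([.4972,-.1406])
edge(cloud("top",np.load("top0.npz")["d"]),np.array([.4966,-.1414]))
s=state();im,d=grab_frame("wrist");edge(cloud("wrist",d,s),c);print(s["contact_force"],s["tool_pos"])
E
```

```text
60 [-0.0191 -0.019  -0.015  -0.0109 -0.0106]
1776 [-0.0051  0.001   0.0222  0.0265  0.0271]
[ -2.96813419 -12.32165362   6.15157455] [ 0.52783256 -0.14021139  0.16626925]
```

jog_arm(targets=[[[0.05,0,0],[0,0,0],51],[[0.05,0,0],[0,0,0],51],[[0.05,0,0],[0,0,0],51]])

```text
time: 7.6
tool_pos: [0.5279, -0.1401, 0.1663]
tool_rot: [0.005, 0.77, 0.637, -0.004]
contact_force: [-4.5, -16.3, 5.2]
gripper_width: 0.515
grasp_force: 9.3
```

The tab's front edge is at +26.5 mm, which is exactly the home position, and the stop is hard. I'll back off the tab with the bar still pressed, then lift.

jog_arm(targets=[[[-0.1,0,0],[0,0,0],51],[[-0.2,0,0],[0,0,0],51],[[-0.3,0,0],[0,0,0],51],[[-0.3,0,0],[0,0,0],51]])

```text
time: 8.1
tool_pos: [0.5275, -0.1415, 0.1659]
tool_rot: [0.001, 0.77, 0.638, 0.002]
contact_force: [0.1, 2.7, 7.3]
gripper_width: 0.511
grasp_force: 3.4
```

jog_arm(targets=[[[-0.3,0,-0.12],[0,0,0],51],[[-0.3,0,-0.3],[0,0,0],51],[[-0.3,0,-0.6],[0,0,0],51],[[-0.3,0,-1.2],[0,0,0],51],[[-0.3,0,-2.2],[0,0,0],51],[[-0.3,0,-3.2],[0,0,0],51],[[-2,0,-4],[0,0,0],51],[[-2,0,-4],[0,0,0],51]])

```text
time: 9.1
tool_pos: [0.5175, -0.1933, 0.2676]
tool_rot: [0.002, 0.771, 0.637, 0.0]
contact_force: [0.2, 0.3, 0.3]
gripper_width: 0.508
grasp_force: 0.0
```

jog_arm(targets=[[[0,0,0],[0,0,0],51],[[0,0,0],[0,0,0],51]])

```text
time: 9.35
tool_pos: [0.5167, -0.1903, 0.2637]
tool_rot: [-0.001, 0.77, 0.638, -0.0]
contact_force: [-0.2, -0.1, -0.2]
gripper_width: 0.511
grasp_force: 0.0
```

```bash
python3 - <<'E'
from h import *
s=state();im,d=grab_frame("wrist");P=cloud("wrist",d,s);o=fit(P,.142)
yh=np.array([np.cos(np.radians(79.3)),np.sin(np.radians(79.3))])
print("hatch",np.median(P[...,2][(P[...,2]>.13)&(P[...,2]<.15)]))
c=np.array([.4974,-.1405]);print("tab y_h",(np.array(o["tab"][0][0])/1000-c)@yh)
cv2.imwrite("pics/w5.png",im[:,:,::-1])
E
```

```text
bar ((497.51275634765625, -140.47695922851562), (109.0715560913086, 18.311063766479492), 79.25935363769531) 3932 0.1758 [ 0.4988 -0.1364  0.1757]
tab ((558.596435546875, -129.90467834472656), (8.805591583251953, 32.00869369506836), 79.5274429321289) 720 0.1934 [ 0.5581 -0.1297  0.1932]
hatch 0.14323848689664204
tab y_h 0.021773233703617258
```

View pics/w5.png

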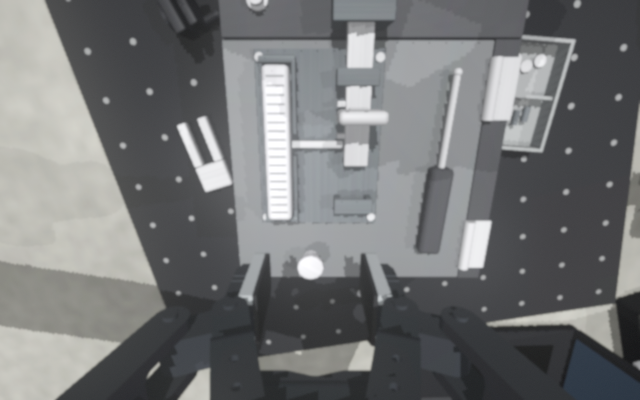

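The tab at (362,117) is home, measured at +21.8 mm against a nominal 22. The catch bar at (277,140) is back up, the hatch is still shut, and the driver and the fork clamp are in their places.

```bash
python3 -c "
from plant import *
print(job_done())"
```

```text
the job is handed in; nothing more can be done
None
```

The hatch is bolted: I held the catch bar down, pushed the bolt to its hard stop in the keeper (tab measured at +21.8 mm, nominal 22), then let the bar spring back up, moved the arm clear and handed the job in, all in about 9.5 s.

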